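# Shift the top-heavy bridge telescope to its other chock

### The arm

A 7-joint arm with a two-finger parallel gripper is mounted at the origin on the work surface. World frame = base frame: x ahead of the robot, y to its left, z up, the work surface at z = 0. Lengths are in m, angles in rad, forces in N, time in s.
With the tool pointing down it reaches from about 0.4 to 0.875 m from the base axis. Payload 4.4 kg.
Tool frame: the origin (TCP) lies midway between the tips of the shut fingers; the grasp point (between the pads) lies 19 mm behind it; x points along the fingers, y is the direction in which the jaws open and shut, and the axes are right-handed (so a half turn about x gives the same grasp; the last joint's range is limited). The gripper opens to 85 mm and grips with 20 to 120 N. Pads are 22 mm wide; open, the fingers measure 114 mm over their backs; the gripper's body (76 mm by 85 mm) begins 54 mm behind the grasp point. The pads swing forward as they close: fully open they stand 13 mm farther back than shut.
Start: joints at [1.168, 0.628, 0.038, 1.517, -0.027, 0.996, -0.02], TCP at [0.215, -0.613, 0.231] pointing down, gripper open.
Joint ranges: [-3.06, 3.06], [-0.37, 2.12], [-1.25, 1.32], [0.18, 2.47], [-1.1, 4.24], [0.23, 1.98], [-2.94, 2.94]. Speed limits (rad/s): [2.57, 2.57, 3.14, 3.14, 3.14, 3.14, 3.14].

### API

Orientations are given as a 3x3 rotation matrix whose columns are the frame's x, y, z axes.
In Python, from station import get_state, read_camera, camera_model, finish_job, masks_of, spot_point gives the robot as it stands.
- The arm moves only by the tool arm_command, never from a script. Its arguments are lists of equal length, an entry for each row: "travel": the shift along the world's x, y, z in cm, a list of three; "rot": the turn, a rotation vector about the world's x, y, z in rad, a list of three. In form: {"travel": [[dx, dy, dz], ...], "rot": [[ax, ay, az], ...]}. A call has 1 to 10 rows; each row is the pose to reach, as a shift and turn from the pose commanded when the call began; what a row does not reach only later rows make up. A row lasts 1/12 s, in which the tool goes at most 41.7 mm and 7.16 degrees, less where a joint would pass 70% of its speed; a pose out of reach is approached as far as the arm can. A call with a gripper value outside its range is refused whole. "fingers" is the opening, from 0 (shut) to 1 (fully open), set as the call begins (left out, the last holds). The fingers move at their own pace and stop on an object; "squeeze" is the grip in N (left out, the last holds). Time passes only in rows, so rows that repeat a pose let the fingers close. It gives the time, the measured TCP pose, the force and the opening at its end, in the units of the state.
- get_state(): the state, without advancing time (a new reading comes with each control period).
- read_camera(name): name is "scene" or "top" or "wrist"; returns the picture (384x512x3 uint8, red, green, blue); there is no depth.
- camera_model(name): a dict with "vertical_fov" (degrees; the focal length in pixels is half the picture's height over the tangent of half this angle, whatever the lens; pixels are square), "cx", "cy" (the principal point, pixels), "distortion" ([k1, k2, p1, p2, k3] as OpenCV has them; the pictures are not rectified), "rvec" (rotation vector, rad) and "tvec" (3), from world to camera coordinates, as OpenCV has them. Camera axes: x right, y down, z forward; pixel columns grow to the right and rows downward; lengths in m; the calibration is good to about 2 mm. A picture is of the moment at which its call begins: read the wrist's pose just before it. camera_model takes no time and is no camera call; for the wrist camera it gives the pose at the moment of the call.
- finish_job(): hands the job in, once; it reports no verdict.
Trained networks look in the newest picture that a camera, given by its name, has taken for a name from the list of things; names that differ only in an ending like _2 or _b are one class to them, and where a whole thing is asked for, a point or a joint stands for the part that bears it (a point fixed in the world has none). Each returns a list of dicts, best first, with "conf" (0 to 1); they miss things now and then, are a little off and sometimes report something else, mostly with a low value. They report only what shows in the picture. A call takes as long as a camera call.
- masks_of(thing, camera): "region" (384x512 bool, what is visible of it) and "xy" ([column, row] as shares, 0 to 1, of the picture: columns of its width, rows of its height, amid what is visible of it).
- spot_point(thing, camera): "xy" ([column, row] as shares, 0 to 1, of the picture: columns of its width, rows of its height: a listed point, or the origin of a listed thing).
The state is a dict: "time": time; "qpos": joint angles; "qvel": joint speeds; "effort": joint torques, N m; "tool_pos": TCP position; "tcp_rot": TCP orientation; "wrist_force": force on the tool from outside, world axes, zero at the start; "moment": the same for the moment, N m; "gripper_width": finger opening in m.
Only numpy, scipy, OpenCV 4.12 (cv2) and the standard library are available. Lean on these libraries where they do the work, as an engineer would, in place of code of your own. Each camera call takes 0.05 s, during which the arm holds its last target. There are 200 camera calls.

### The job

The tilt clamp is off the bridge telescope for repair, and the weak counter-spring alone cannot hold up the top-heavy tube: left to itself it nods over on its stand. Lift the telescope straight up by the wooden handle of the stand, carry it to the empty chock keeping stand and tube upright and level all the way, hold it steady just clear above that chock's crutches for four seconds, then lower it gently so that the stand stands squarely on the board with the tube in both crutches, and let go. Never touch the tube with the gripper, and leave the sextant's small parts in the drawer undisturbed.

Things in the scene. Friction and masses are not known exactly. Their poses are not given: they have to be found in the camera images.
- stand: Loose brass carrying stand, about 0.36 kg: foot plate 100 (x) x 114 (y) x 12 mm; cheeks at y = +-45 mm, 8 mm thick, 208 mm high, with the tube between them and a wooden handle bar over it; spring drums on the pins outside. Origin: centre of the foot's underside; z up, x along the tube towards its front end, y along the pins and the handle. It stands and is set down with x away from the robot.
- handle (a point): Centre of the wooden handle bar, 192 mm above the foot's underside, straight over the pins. The bar lies along the stand's y, 82 mm long, 18 mm wide (stand's x), 24 mm high: grip it from above, the fingers closing along the tube. The tube's top is 49 mm below this point.
- tube: Telescope tube, free to rock on two pins in the stand; stops at +-0.40 rad. 0.45 kg (+-20 %), balanced fore and aft, centre of mass 18 mm above the pins, inertia about them 0.0171 kg m2. The counter-spring pulls it square to the stand with 0.040 N m/rad (damping 0.001 N m s/rad), half of what holding it up takes. Origin: on the pins, 100 mm above the foot's underside; x to the front, z up.
- barrel_front (a point): Point on the tube's axis (which runs 18 mm above the pins), 130 mm ahead of the pins, at the seam where the mahogany cladding of the barrel (38 mm in diameter) ends. The front cell, 56 mm in diameter, reaches from 205 to 270 mm ahead of the pins; the collar at the pins is 49 mm in diameter.
- barrel_back (a point): Point on the tube's axis, 130 mm behind the pins, at the rear seam of the mahogany cladding. The black eyepiece, 44 mm in diameter, ends 265 mm behind the pins.
- chock_from: Fixed teak chock in which the telescope lies at the start, left or right of the drawer. Board 360 (x) x 150 (y) x 15 mm; crutches at x = +-155 mm, 22 mm thick, 148 mm high above the table, notch 60 mm wide at its flat bottom (112 mm above the table), flaring to 85 mm. The foot stands on the board, the barrel lies in both notches with 1.5 mm play. Origin: centre of the underside; x along the tube.
- from_seat (a point): Centre of the top face of that chock's board, 15 mm above the table, where the underside of the stand's foot stands at the start.
- chock_to: The empty chock, fixed, exactly like the other, on the other side of the drawer; same origin and axes. The telescope goes in the same way round: front end towards +x, away from the robot.
- to_seat (a point): Centre of the top face of the empty chock's board, 15 mm above the table, where the underside of the stand's foot is to stand.
- drawer: Fixed teak drawer lined with cork, between the chocks, 270 (x) x 150 (y) mm, 46 mm high (its front, with a brass latch, 60 mm); holds the four small parts below. Origin: centre of its underside.
- eyepiece: Bystander: spare black bakelite eyepiece standing in the drawer, 38 mm across, 40 mm high. Origin: centre of its underside.
- filter0: Bystander: brass-rimmed green glass shade filter lying in the drawer, 38 mm across, 7 mm thick. Origin: centre of its underside.
- filter1: Bystander: the other shade filter, the same. Origin: centre of its underside.
- mirror: Bystander: index mirror lying in the drawer, 34 x 46 x 6 mm. Origin: centre of its underside.

How it is judged:
On the way, in this order (a step that is already met when the one before it is completed fails the run):
1. the telescope is lifted clear of the chock it lay in (35 mm or more), tube level and stand upright within 0.12 rad (z of stand in the frame of from_seat above 0.035 m and angle between each of tube, stand's own z axis and vertical below 0.12 rad), for 0.3 s.
2. it is held steady above the empty chock (foot 30 mm or more above the board, within 60 mm of its middle), tube level and stand upright within 0.12 rad, for 3 s (z of stand in the frame of to_seat above 0.03 m and horizontal distance between stand and to_seat below 0.06 m and angle between each of tube, stand's own z axis and vertical below 0.12 rad), for 3 s.
At the end, for the whole second after the job is handed in: The stand stands flat on the board of the other chock, within 35 mm of its middle and 0.12 rad of square, front end away from the robot, the tube lies level in both crutches (within 0.04 rad), at rest and released (horizontal distance between stand and to_seat below 0.035 m and z of stand in the frame of to_seat between -0.004 and 0.004 m and x of barrel_front in the frame of chock_to above 0.08 m and angle between the x axis of stand and the x axis of chock_to, either way round below 0.12 rad and angle between each of stand, tube's own z axis and vertical below 0.04 rad and linear speed of stand below 0.02 m/s and angular speed of tube below 0.15 rad/s); the robot touches nothing.
It fails at once if the tube nods over (more than 0.30 rad from level) (angle between tube's own z axis and vertical above 0.3 rad).
It fails at once if the stand is tipped more than 0.20 rad (angle between stand's own z axis and vertical above 0.2 rad).
It fails at once if the robot touches the tube (contact force between any of the arm, the fingers and tube above 1 N).
It fails at once if the telescope is slammed onto the chock (more than 60 N) (contact force between stand and chock_to above 60 N).
It fails at once if a small part in the drawer is disturbed (more than 15 mm) (distance of any of eyepiece, filter0, filter1, mirror from where it was at the start of the episode above 0.015 m).
It also fails if it takes over 64 s, if anything falls off the work surface, if the arm or the gripper's body presses on something with over 40 N, if the wrist force passes 120 N, or if a joint passes its speed limit or range.

## Working session

There is one attempt and no reset: what is moved stays moved. The work goes in short steps, Python scripts to look and compute and a tool call to move; the robot and the scene stay as the last step left them, time stands still between calls to the robot, and variables do not carry over. Pictures are saved under pics/ and viewed, about 8 in all and at most 12, crops included, and the job is handed in when it is done.

Besides the shell and the picture viewer there is one more tool, called after "Call:" as name(argument=value, ...) on one line, values as JSON. arm_command: Moves the arm, as the interface text tells. Its arguments: {"type":"object","properties":{"travel":{"type":"array"},"rot":{"type":"array"},"fingers":{"type":"number"},"squeeze":{"type":"number"}},"required":["travel","rot"]}

```bash
mkdir -p pics; cat > h.py <<'E'
import numpy as np, cv2
from station import *
def cam(n):
    m=camera_model(n); f=192/np.tan(np.radians(m["vertical_fov"])/2)
    K=np.array([[f,0,m["cx"]],[0,f,m["cy"]],[0,0,1.]])
    return K,np.array(m["distortion"],float),np.array(m["rvec"],float),np.array(m["tvec"],float)
def ray(n,xy,c=None):
    K,d,r,t=c or cam(n); R=cv2.Rodrigues(r)[0]
    u=cv2.undistortPoints(np.array([[[xy[0]*512,xy[1]*384]]]),K,d)[0,0]
    return -R.T@t, R.T@np.array([u[0],u[1],1.])
def atz(n,xy,z,c=None):
    o,v=ray(n,xy,c); return o+v*(z-o[2])/v[2]
def tri(obs):
    A=np.zeros((3,3));b=np.zeros(3)
    for o,v in obs:
        v=v/np.linalg.norm(v);P=np.eye(3)-np.outer(v,v);A+=P;b+=P@o
    p=np.linalg.solve(A,b)
    return p,[float(np.linalg.norm(np.cross(p-o,v/np.linalg.norm(v)))) for o,v in obs]
def proj(n,p,c=None):
    K,d,r,t=c or cam(n); return cv2.projectPoints(np.atleast_2d(np.array(p,float)),r,t,K,d)[0][:,0]
E
cat > a.py <<'E'
from h import *
np.set_printoptions(precision=4,suppress=True)
s=get_state();print(s["time"],s["tool_pos"],s["tcp_rot"])
I={n:read_camera(n) for n in("scene","top")}
for n in I: cv2.imwrite(f"pics/{n}0.png",I[n][:,:,::-1])
Z=dict(handle=.207,barrel_front=.133,barrel_back=.133,from_seat=.015,to_seat=.015,chock_from=0,chock_to=0,stand=.015,tube=.115,drawer=0)
for th in Z:
  obs=[]
  for n in I:
    for r in spot_point(th,n)[:2]:
      print(th,n,round(r["conf"],2),np.array(r["xy"])*[512,384],atz(n,r["xy"],Z[th]))
E
python3 a.py
```

```text
0.0 [ 0.2146 -0.6129  0.2304] [[-0.0007  0.3305 -0.9438]
 [ 0.0018 -0.9438 -0.3305]
 [-1.     -0.0019  0.    ]]
handle scene 0.75 [192.3072 225.9072] [ 0.4981 -0.2377  0.207 ]
handle scene 0.3 [231.68  273.216] [ 0.6566 -0.2671  0.207 ]
handle top 0.58 [349.4912 209.8176] [ 0.5055 -0.2395  0.207 ]
barrel_front scene 0.57 [231.7824 269.9904] [ 0.6288 -0.242   0.133 ]
barrel_front top 0.96 [343.7056 163.8912] [ 0.6312 -0.2446  0.133 ]
barrel_back scene 0.65 [163.0208 212.3136] [ 0.3749 -0.2394  0.133 ]
barrel_back top 0.73 [344.4224 273.216 ] [ 0.3658 -0.2375  0.133 ]
barrel_back top 0.39 [255.0784 199.488 ] [ 0.5411 -0.0264  0.133 ]
from_seat scene 0.86 [202.3936 259.6992] [ 0.5086 -0.2426  0.015 ]
to_seat scene 0.87 [324.9152 161.8176] [0.5744 0.2508 0.015 ]
to_seat top 0.81 [154.3168 196.9152] [0.5675 0.2444 0.015 ]
chock_from scene 0.68 [207.0016 262.1952] [ 0.5183 -0.2361  0.    ]
chock_from top 0.64 [230.1952 194.1888] [0.5786 0.0412 0.    ]
chock_to scene 0.73 [326.0928 165.1968] [0.5802 0.252  0.    ]
chock_to top 0.78 [152.4224 192.192 ] [0.5832 0.2534 0.    ]
stand scene 0.67 [202.496  253.7856] [ 0.4962 -0.2292  0.015 ]
stand top 0.84 [337.8176 221.4144] [ 0.5033 -0.2474  0.015 ]
stand top 0.74 [244.224 172.416] [0.6363 0.0031 0.015 ]
tube scene 0.86 [195.6864 243.9936] [ 0.5012 -0.2448  0.115 ]
tube top 0.95 [343.5008 212.0832] [ 0.5138 -0.2438  0.115 ]
drawer scene 0.85 [271.5136 211.008 ] [0.5529 0.0108 0.    ]
drawer scene 0.56 [203.008  255.7824] [ 0.4959 -0.2292  0.    ]
drawer top 0.56 [241.3056 207.0144] [0.5433 0.0106 0.    ]
```

```bash
python3 - <<'E'
import cv2,numpy as np
a=cv2.imread("pics/scene0.png");b=cv2.imread("pics/top0.png")
cv2.imwrite("pics/t0.png",cv2.resize(b,(800,600),interpolation=cv2.INTER_CUBIC))
cv2.imwrite("pics/s0.png",cv2.resize(a,(800,600),interpolation=cv2.INTER_CUBIC))
E
```

```text
(no output)
```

View pics/t0.png

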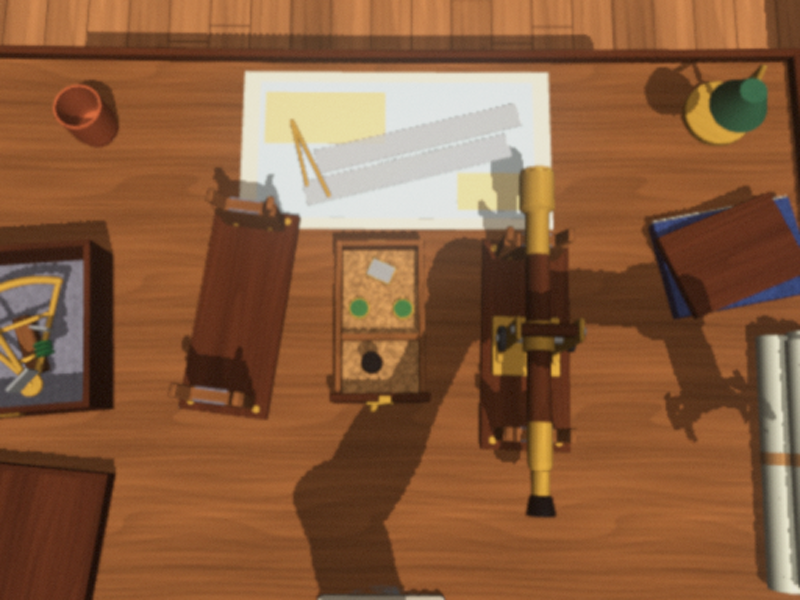

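View pics/s0.png

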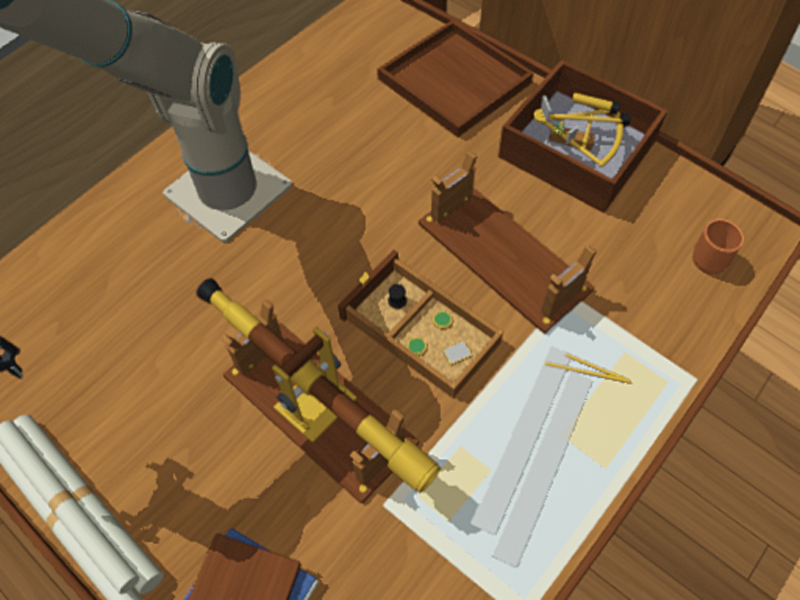

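The top view shows the source chock on the right, nearly square to the robot, with the handle at about (550,332) in the 800x600 picture. The empty chock on the left is at about (240,310) and clearly yawed, front towards the drawer. The drawer parts lie between them. Next I fit the chock and tube poses to the masks.

```bash
cat > fit.py <<'E'
from h import *
from scipy.optimize import minimize
def box(x0,x1,y0,y1,z0,z1): return np.array([[x,y,z] for x in(x0,x1) for y in(y0,y1) for z in(z0,z1)])
CH=[box(-.18,.18,-.075,.075,0,.015)]
for s in(-.155,.155):
    CH+=[box(s-.011,s+.011,-.0425-.012,.0425+.012,.015,.112)]
def cyl(x0,x1,r): 
    a=np.linspace(0,2*np.pi,24)
    return np.array([[x,r*np.cos(t),.018+r*np.sin(t)] for x in(x0,x1) for t in a])
TU=[cyl(-.205,.205,.0188),cyl(.205,.27,.028),cyl(-.265,-.225,.022)]
def T(p,yaw=0,pitch=0):   # pitch>0: front down
    c,s=np.cos(yaw),np.sin(yaw);cp,sp=np.cos(pitch),np.sin(pitch)
    return np.array([[c,-s,0],[s,c,0],[0,0,1]])@np.array([[cp,0,sp],[0,1,0],[-sp,0,cp]]),np.array(p)
def render(parts,RT,c):
    m=np.zeros((384*4,512*4),np.uint8)
    for P in parts:
        q=proj(None,P@RT[0].T+RT[1],c)
        h=cv2.convexHull(((q+.5)*4).astype(np.float32)).astype(np.int32)
        cv2.fillConvexPoly(m,h,255)
    return cv2.resize(m,(512,384),interpolation=cv2.INTER_AREA)/255.
E
cat > b.py <<'E'
from fit import *
np.set_printoptions(precision=4,suppress=True)
C={};M={}
for n in("scene","top"):
    C[n]=cam(n)
    for th in("chock_to","tube","stand","chock_from"):
        r=masks_of(th,n)
        for k in r[:2]: print(th,n,round(k["conf"],2),k["region"].sum(),np.array(k["xy"])*[512,384])
        if r: M[th,n]=r[0]["region"]
np.save("pics/m.npy",{k:v for k,v in M.items()},allow_pickle=True)
def go(parts,f,x0,th,cams,st):
    def cost(x): return sum(np.abs(render(parts,f(x),C[n])-M[th,n]).sum() for n in cams if (th,n) in M)
    x0=np.array(x0); r=minimize(cost,x0,method="Nelder-Mead",options=dict(initial_simplex=np.vstack([x0]+[x0+np.eye(len(x0))[i]*st[i] for i in range(len(x0))]),xatol=1e-4,fatol=.5))
    print(th,cams,r.x,r.fun);return r.x
fc=lambda x:T([x[0],x[1],0],x[2])
for cams in(["top"],["scene"],["top","scene"]): go(CH,fc,[.57,.247,-.15],"chock_to",cams,[.01,.01,.05])
ft=lambda x:T([x[0],x[1],.115],x[2],x[3])
for cams in(["top"],["scene"],["top","scene"]): go(TU,ft,[.505,-.242,-.02,0],"tube",cams,[.006,.006,.03,.03])
E
python3 b.py
```

```text
chock_to scene 0.79 5095 [324.096  164.3136]
tube scene 0.72 2899 [212.5824 255.2832]
stand scene 0.8 4566 [202.1888 250.9056]
stand scene 0.38 171 [255.488  190.3104]
chock_from scene 0.81 3587 [212.0192 272.7936]
chock_from scene 0.62 142 [253.9008 189.0048]
chock_to top 0.73 7929 [152.1152 196.416 ]
chock_to top 0.47 133 [228.9152 199.296 ]
tube top 0.77 3635 [340.7872 215.1936]
chock_from top 0.87 4503 [326.6048 200.4864]
chock_from top 0.55 206 [243.8144 173.1072]
chock_to ['top'] [ 0.5666  0.2461 -0.1262] 207.5411764705882
chock_to ['scene'] [ 0.5641  0.2495 -0.1184] 334.25490196078425
chock_to ['top', 'scene'] [ 0.5661  0.2461 -0.126 ] 588.0549019607843
tube ['top'] [ 0.5037 -0.2408 -0.022   0.0061] 512.407843137255
tube ['scene'] [ 0.5038 -0.2408 -0.0177  0.0016] 449.1176470588235
tube ['top', 'scene'] [ 0.504  -0.2408 -0.0199 -0.0022] 966.2627450980392
```

Call:
arm_command(travel=[[4,4,2],[8,8,4],[11,11,6],[14,14,8],[17,18,8],[20,22,8],[22,26,8],[24,30,8],[26,34,8],[28.5,37.3,8]], rot=[[0,0,0.12],[0,0,0.24],[0,0,0.36],[0,0,0.48],[0,0,0.6],[0,0,0.72],[0,0,0.84],[0,0,0.96],[0,0,1.08],[0,0,1.2]], fingers=1)

```text
time: 2.33
tool_pos: [0.4641, -0.2966, 0.3109]
tcp_rot: [[0.0, 1.0, -0.028], [-0.001, -0.028, -1.0], [-1.0, 0.0, 0.001]]
wrist_force: [0.7, -0.9, -0.0]
gripper_width: 0.0854
```

Call:
arm_command(travel=[[0,0,0],[0,0,0],[0,0,0],[0,0,0]], rot=[[0,0,0],[0,0,0],[0,0,0],[0,0,0]])

```text
time: 2.67
tool_pos: [0.4626, -0.3, 0.3103]
tcp_rot: [[-0.001, 0.999, -0.037], [-0.001, -0.037, -0.999], [-1.0, -0.001, 0.001]]
wrist_force: [-0.4, 0.2, -0.6]
gripper_width: 0.0854
```

```bash
cat > w.py <<'E'
from fit import *
import sys
np.set_printoptions(precision=4,suppress=True)
s=get_state();print(s["time"],s["tool_pos"],np.arctan2(s["tcp_rot"][1][1],s["tcp_rot"][0][1]),s["gripper_width"],s["wrist_force"],s["moment"])
c=cam("wrist");im=read_camera("wrist");cv2.imwrite(f"pics/{sys.argv[1]}.png",im[:,:,::-1])
for th,z in(("handle",.207),("barrel_front",.133),("barrel_back",.133)):
    for r in spot_point(th,"wrist")[:1]: print(th,round(r["conf"],2),np.array(r["xy"])*[512,384],atz(None,r["xy"],z,c))
print("cam at",ray(None,[.5,.5],c))
E
python3 w.py w1
```

```text
2.6667 [ 0.4626 -0.3     0.3103] -0.037188801041304564 0.08542304097686565 [-0.4344  0.2308 -0.5779] [-0.0594  0.0096 -0.0486]
handle 0.68 [293.0176 118.6176] [ 0.5022 -0.2397  0.207 ]
barrel_front 0.87 [406.3232 115.8912] [ 0.6336 -0.2464  0.133 ]
barrel_back 0.73 [157.696  118.0032] [ 0.3726 -0.2401  0.133 ]
cam at (array([ 0.4656, -0.2177,  0.4527]), array([ 0.0207, -0.3189, -0.9481]))
```

View pics/w1.png

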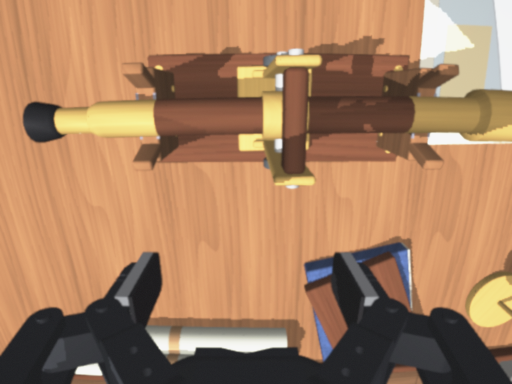

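The wrist view shows the handle at (293,118) between the cheeks, the tube along row 117, and the board behind it. The positions agree with the fits to about 2 mm. I move over the handle and go down with the fingers open.

Call:
arm_command(travel=[[2,3,0],[4,6,0],[4,6,0],[4,6,-3],[4,6,-6],[4,6,-9],[4,6,-11],[4,6,-12.2],[4,6,-12.2],[4,6,-12.2]], rot=[[0,0,0.015],[0,0,0.015],[0,0,0.015],[0,0,0.015],[0,0,0.015],[0,0,0.015],[0,0,0.015],[0,0,0.015],[0,0,0.015],[0,0,0.015]])

```text
time: 3.7
tool_pos: [0.5033, -0.2387, 0.1881]
tcp_rot: [[-0.001, 1.0, -0.02], [0.001, -0.02, -1.0], [-1.0, -0.001, -0.0]]
wrist_force: [0.3, -0.9, 0.3]
gripper_width: 0.0854
```

```bash
python3 w.py w2
```

```text
3.7 [ 0.5033 -0.2387  0.1881] -0.019662442388763437 0.08544478190410594 [ 0.299  -0.9215  0.3156] [-0.0141 -0.0213 -0.0722]
handle 0.84 [245.7088 275.2896] [ 0.503  -0.2399  0.207 ]
barrel_front 0.57 [424.0896 217.6128] [ 0.6332 -0.2448  0.133 ]
barrel_back 0.72 [ 67.3792 216.8064] [ 0.3725 -0.2391  0.133 ]
cam at (array([ 0.5049, -0.1566,  0.3306]), array([ 0.026 , -0.3172, -0.9486]))
```

View pics/w2.png

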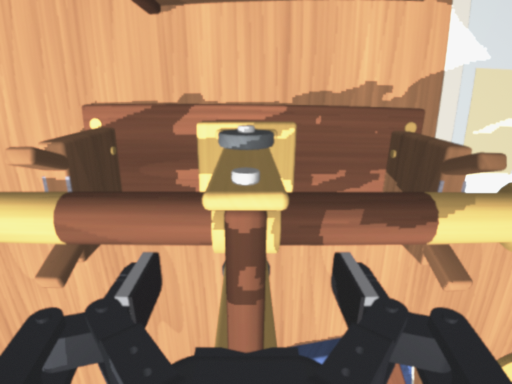

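The wrist view shows the handle (column 246) centred between the open fingers, with 30 mm of clearance to the tube. The seams are at columns 59 and 436, which should give the tube's pitch while carrying. I close the gripper.

Call:
arm_command(travel=[[0,0,0],[0,0,0],[0,0,0],[0,0,0],[0,0,0],[0,0,0],[0,0,0],[0,0,0],[0,0,0],[0,0,0]], rot=[[0,0,0],[0,0,0],[0,0,0],[0,0,0],[0,0,0],[0,0,0],[0,0,0],[0,0,0],[0,0,0],[0,0,0]], fingers=0, squeeze=80)

```text
time: 4.73
tool_pos: [0.5032, -0.2384, 0.1886]
tcp_rot: [[-0.001, 1.0, -0.019], [-0.0, -0.019, -1.0], [-1.0, -0.001, 0.0]]
wrist_force: [-3.4, 0.8, 5.3]
gripper_width: 0.0169
```

```bash
cat > seam.py <<'E'
from fit import *
def seams(im):
    """subpixel columns/rows of the back and front seams (brass<->mahogany) in a wrist picture"""
    f=cv2.GaussianBlur(im.astype(np.float32),(0,0),1.0)
    r=(f[:,:,1]/(f[:,:,0]+1))          # G/R: brass high, mahogany low
    return r
def find(r,u0,sgn,rows,w=30):
    """per row the steepest change near u0; median"""
    out=[]
    for v in rows:
        lo=int(max(2,u0-w));hi=int(min(509,u0+w))
        g=sgn*np.gradient(r[v])[lo:hi]
        i=int(np.argmax(g))
        if 0<i<len(g)-1 and g[i]>.02:
            a,b,c=g[i-1:i+2];out.append(lo+i+.5*(a-c)/(a-2*b+c+1e-9))
    return (np.median(out),np.std(out),len(out)) if out else (np.nan,0,0)
E
python3 - <<'E'
import sys; sys.argv=["","w3"]
exec(open("w.py").read())
from seam import *
for k in range(4):
    if k: im=read_camera("wrist")
    r=seams(im); rows=range(203,236)
    print(find(r,59,-1,rows),find(r,436,1,rows))
print("profile",r[218,40:75:3],r[218,420:455:3])
# model: seam surface point facing the camera, sensitivity
K=c[0];print("f",K[0,0])
def pr(th,x,ang=0.3):
    RT=T([.5035,-.2405,.115],-.02,th)
    return proj(None,(RT[0]@np.array([x,np.sin(ang)*.019,.018+np.cos(ang)*.019])+RT[1]),c)[0]
for th in(0,.01,.05): print(th,pr(th,-.13),pr(th,.13))
E
```

```text
4.7333 [ 0.5032 -0.2384  0.1886] -0.01923425546836874 0.01686073986768417 [-3.4088  0.7779  5.3201] [ 0.0642  0.6004 -0.0339]
handle 0.73 [244.6848 278.2848] [ 0.5024 -0.2416  0.207 ]
barrel_front 0.56 [423.5776 216.8064] [ 0.633  -0.2441  0.133 ]
barrel_back 0.71 [ 66.0992 218.9184] [ 0.3708 -0.2407  0.133 ]
cam at (array([ 0.5047, -0.1562,  0.3311]), array([ 0.0265, -0.3177, -0.9484]))
(np.float32(54.671913), np.float32(1.1448283), 33) (np.float32(436.57608), np.float32(1.1140038), 33)
(np.float32(54.53484), np.float32(1.1375932), 33) (np.float32(436.38718), np.float32(1.1039337), 33)
(np.float32(54.533768), np.float32(1.1589551), 33) (np.float32(436.39102), np.float32(1.0863179), 33)
(np.float32(54.5091), np.float32(1.140611), 33) (np.float32(436.31802), np.float32(1.1122549), 33)
profile [0.9458 0.9458 0.9439 0.9418 0.905  0.6843 0.6395 0.6397 0.6399 0.6388
 0.6391 0.6389] [0.6701 0.6713 0.6683 0.6684 0.6647 0.6686 0.8228 0.8781 0.9094 0.9214
 0.92   0.9196]
f 301.889255564142
0 [ 52.7303 218.1309] [440.5728 218.3805]
0.01 [ 52.1124 218.9076] [439.9352 217.6109]
0.05 [ 49.7883 222.088 ] [437.2511 214.6046]
```

View pics/w3.png

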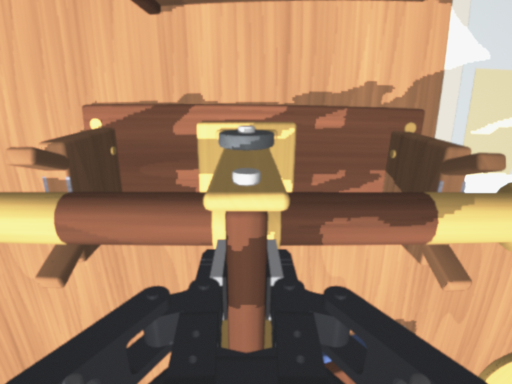

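The wrist view shows the fingers closed on the handle (columns 215-290) and clear of the tube. The seam readings repeat to 0.1 px, or about 0.001 rad. The tube is unstable, growing by e every 0.65 s, so I write a small estimator and planner. It balances the tube by pitching the stand about its pins through the spring.

```bash
cat > ctl.py <<'E'
"""usage: ctl.py init | ctl.py 'path' ; path rows (pin x,y,z cm, yaw rad) relative to now, for the NEXT call.
Measures the tube pitch, updates a Kalman filter, plans a stand pitch that nulls the unstable mode."""
import sys,pickle
from seam import *
np.set_printoptions(precision=4,suppress=True)
A,B,G,LAG,DT=2.31,2.34,.474,.06,1/240; L=.073; LAM=A**.5
def meas():
    s=get_state(); im=read_camera("wrist"); r=seams(im); rows=range(206,232)
    b=find(r,D["ub"] if D else 54.6,-1,rows); f=find(r,D["uf"] if D else 436.4,1,rows)
    R=np.array(s["tcp_rot"]); d=R[:,1]; dh=np.array([d[0],d[1],0]); dh/=np.hypot(*dh[:2])
    return s,im,b[0],f[0],-R[:,0]@dh,np.arctan2(d[1],d[0]),(b[1:],f[1:])
def cmd(t):  # commanded knots -> pin pos (m), phi, yaw at t-LAG
    k=np.array(D["knots"]); return np.array([np.interp(t-LAG,k[:,0],k[:,i]) for i in range(1,6)])
def step(x,P,t0,t1):
    n=max(1,int(round((t1-t0)/DT)));h=(t1-t0)/n
    F=np.eye(3);F[0,1]=h;F[1,0]=A*h
    for i in range(n):
        t=t0+i*h
        if t<D["tlift"]: continue
        c0,c1,c2=cmd(t-.02),cmd(t),cmd(t+.02); a=(c2-2*c1+c0)/.02**2
        ax=a[0]*np.cos(c1[4])+a[1]*np.sin(c1[4])
        x=x+h*np.array([x[1],A*x[0]+B*c1[3]-G*ax-.058*x[1],0])
        if P is not None: P=F@P@F.T+np.diag([0,h*.02**2,0])
    return x,P
D=None
if sys.argv[1]=="init":
    s,im,ub,uf,ph,yaw,q=meas()
    p=.01
    D=dict(ub=ub,uf=uf,ub0=ub,uf0=uf,ph0=ph,yaw=yaw,phi=0.,x=np.zeros(3),P=np.array([[p*p,0,-p*p],[0,1e-6,0],[-p*p,0,p*p]])+1e-8*np.eye(3),
      t=s["time"]+.05,knots=[[s["time"]+.05,0,0,0,0,yaw]],tlift=s["time"]+.05+.08)
    print("init",ub,uf,ph,yaw)
    pathA=eval(sys.argv[2]); phi=0.
else:
    D=pickle.load(open("D.pkl","rb"))
    s,im,ub,uf,ph,yaw,q=meas(); now=s["time"]
    th=(ph-D["ph0"])-((ub-D["ub0"])+(uf-D["uf0"]))/126.
    x,P=step(D["x"],D["P"],D["t"],now)
    k=D["knots"][-1]; pre=x[0]+x[2]
    H=np.array([1,0,1.]);S=H@P@H+.002**2;Kg=P@H/S
    x=x+Kg*(th-pre);P=P-np.outer(Kg,H@P)
    print(f"t {now:.2f} tcp {np.round(s['tool_pos'],4)} seams {ub:.2f} {uf:.2f} {q} phi {ph-D['ph0']:.4f} cmd {D['phi']:.3f} yaw {yaw:.3f} F {np.round(s['wrist_force'],1)}")
    print(f"theta meas {th:.4f} pred {pre:.4f} est {x} s {x[0]+x[1]/LAM:.4f} sd {np.sqrt(np.diag(P))}")
    D.update(x=x,P=P,t=now,ub=ub,uf=uf)
    if len(sys.argv)>3: cv2.imwrite(f"pics/{sys.argv[3]}.png",im[:,:,::-1])
    pathA=eval(sys.argv[2]); phi=None
t0=D["knots"][-1][0]
now=get_state()["time"]; k=list(D["knots"][-1]); k[0]=now; D["knots"].append(k)
base=list(D["knots"])
def knots(phi):
    n=len(pathA);out=[]
    for i,r in enumerate(pathA):
        p=D["phi"]+np.clip(phi-D["phi"],-.06*(i+1),.06*(i+1))
        out.append([now+(i+1)/12,k[1]+r[0]/100,k[2]+r[1]/100,k[3]*0,0,0]); out[-1][3]=p; out[-1][4]=0; out[-1][5]=k[5]+r[3]
    return out
# knots: t,x,y,z(unused slot->0),phi,yaw
def fix(o): return [[a[0],a[1],a[2],0,a[3],a[5]] for a in o]
def s_end(phi):
    D["knots"]=base+fix(knots(phi)); e=now+len(pathA)/12+LAG
    x,_=step(D["x"],None,D["t"],e); return x[0]+x[1]/LAM, x
if phi is None:
    s0,s1=s_end(0.)[0],s_end(.05)[0]; phi=float(np.clip(round(-s0/(s1-s0)*.05,3),-.1,.1))
se,xe=s_end(phi); print("plan phi",phi,"s_end",round(se,4),"theta_end",round(xe[0],4))
def Rm(yaw,p): return T([0,0,0],yaw,p)[0]
R0=Rm(k[5],D["phi"]);tr=[];ro=[]
for r,kk in zip(pathA,knots(phi)):
    R=Rm(kk[5],kk[3]); d=(R-R0)@np.array([0,0,L])*100
    tr.append([round(float(v),2) for v in np.array(r[:3])+d]); ro.append([round(float(v),3) for v in cv2.Rodrigues(R@R0.T)[0][:,0]])
print('"travel":',tr);print('"rot":',ro)
D["knots"]=base+fix(knots(phi)); D["phi"]=D["knots"][-1][4]; pickle.dump(D,open("D.pkl","wb"))
E
python3 ctl.py init "[(0,0,.5,0),(0,0,1.5,0),(0,0,2.7,0),(0,0,3.9,0),(0,0,5,0)]"
```

```text
init 53.992966 436.52533 0.0005745425618304469 -0.019172867344892867
plan phi 0.0 s_end 0.0 theta_end 0.0
"travel": [[0.0, 0.0, 0.5], [0.0, 0.0, 1.5], [0.0, 0.0, 2.7], [0.0, 0.0, 3.9], [0.0, 0.0, 5.0]]
"rot": [[0.0, 0.0, 0.0], [0.0, 0.0, 0.0], [0.0, 0.0, 0.0], [0.0, 0.0, 0.0], [0.0, 0.0, 0.0]]
```

Call:
arm_command(travel=[[0,0,0.5],[0,0,1.5],[0,0,2.7],[0,0,3.9],[0,0,5]], rot=[[0,0,0],[0,0,0],[0,0,0],[0,0,0],[0,0,0]])

```text
time: 5.55
tool_pos: [0.5033, -0.2381, 0.2386]
tcp_rot: [[-0.001, 1.0, -0.019], [0.001, -0.019, -1.0], [-1.0, -0.001, -0.001]]
wrist_force: [-0.0, -1.0, -7.9]
gripper_width: 0.0164
```

```bash
python3 ctl.py "[(0,0,.8,0),(0,0,1.4,0),(0,0,1.8,0),(0,0,2,0),(0,0,2,0),(0,0,2,0)]" w4
```

```text
t 5.55 tcp [ 0.5033 -0.2381  0.2386] seams 53.74 435.93 ((np.float32(0.7887925), 26), (np.float32(0.671609), 26)) phi 0.0003 cmd 0.000 yaw -0.019 F [-0.  -1.  -7.9]
theta meas 0.0071 pred 0.0000 est [ 0.0128  0.0224 -0.0084] s 0.0275 sd [0.0098 0.01   0.0092]Traceback (most recent call last):
  File "ctl.py", line 45, in <module>
    pathA=eval(sys.argv[2]); phi=None
  File "<string>", line 1, in <module>
NameError: name 'w4' is not defined
```

```bash
sed -i 's/G,LAG,DT=2.31,2.34,.474,.06/G,LAG,DT=2.31,2.34,.474,.03/' ctl.py; python3 ctl.py go "[(0,0,.8,0),(0,0,1.4,0),(0,0,1.8,0),(0,0,2,0),(0,0,2,0),(0,0,2,0)]"
```

```text
t 5.60 tcp [ 0.5045 -0.2385  0.2408] seams 53.74 435.86 ((np.float32(0.7689011), 26), (np.float32(0.6901508), 26)) phi -0.0031 cmd 0.000 yaw -0.019 F [ 1.9 -0.6 -5.8]
theta meas 0.0042 pred 0.0000 est [ 0.0078  0.0136 -0.0048] s 0.0167 sd [0.0096 0.01   0.009 ]
plan phi -0.04 s_end -0.0003 theta_end 0.0098
"travel": [[-0.29, 0.01, 0.79], [-0.29, 0.01, 1.39], [-0.29, 0.01, 1.79], [-0.29, 0.01, 1.99], [-0.29, 0.01, 1.99], [-0.29, 0.01, 1.99]]
"rot": [[-0.001, -0.04, 0.0], [-0.001, -0.04, 0.0], [-0.001, -0.04, 0.0], [-0.001, -0.04, 0.0], [-0.001, -0.04, 0.0], [-0.001, -0.04, 0.0]]
```

Call:
arm_command(travel=[[-0.29,0,0.79],[-0.29,0,1.39],[-0.29,0,1.79],[-0.29,0,2],[-0.29,0,2],[-0.29,0,2]], rot=[[0,-0.04,0],[0,-0.04,0],[0,-0.04,0],[0,-0.04,0],[0,-0.04,0],[0,-0.04,0]])

```text
time: 6.15
tool_pos: [0.5009, -0.2382, 0.2581]
tcp_rot: [[0.04, 0.999, -0.019], [0.0, -0.019, -1.0], [-0.999, 0.04, -0.001]]
wrist_force: [-1.4, 0.9, -7.5]
gripper_width: 0.017
```

```bash
sed -i 's/S=H@P@H+.002/S=H@P@H+.003/' ctl.py; python3 ctl.py go "[(0.1,.8,0,-.005),(0.4,2.6,0,-.012),(.8,5.4,0,-.02),(1.2,8.4,0,-.03),(1.6,11.4,0,-.04),(2,14.4,0,-.05)]"
```

```text
t 6.15 tcp [ 0.5009 -0.2382  0.2581] seams 51.05 432.52 ((np.float32(0.8635196), 26), (np.float32(0.90241617), 26)) phi -0.0402 cmd -0.040 yaw -0.019 F [-1.4  0.9 -7.5]
theta meas 0.0149 pred 0.0054 est [ 0.0233  0.0088 -0.009 ] s 0.0291 sd [0.0084 0.0118 0.0074]
plan phi -0.039 s_end -0.0055 theta_end 0.0141
"travel": [[0.11, 0.8, 0.0], [0.41, 2.6, 0.0], [0.81, 5.41, 0.0], [1.21, 8.41, 0.0], [1.61, 11.41, 0.0], [2.01, 14.41, 0.0]]
"rot": [[0.0, 0.001, -0.005], [0.0, 0.001, -0.012], [0.0, 0.001, -0.02], [0.0, 0.001, -0.03], [0.0, 0.001, -0.04], [0.0, 0.001, -0.05]]
```

```bash
sed -i 's/^    x,P=step(D\["x"\]/    D["knots"]=[k for k in D["knots"] if k[0]<=now+.03]; D["phi"]=D["knots"][-1][4]\n&/' ctl.py; python3 ctl.py go "[(0.1,.8,0,-.004),(0.3,2.6,0,-.01),(.7,5.2,0,-.016),(1.1,8,0,-.022),(1.5,10.8,0,-.028),(1.8,13.2,0,-.032),(2,14.6,0,-.034),(2.1,15.2,0,-.035)]"
```

```text
t 6.20 tcp [ 0.5007 -0.2382  0.258 ] seams 51.03 432.44 ((np.float32(0.86411655), 26), (np.float32(0.8983144), 26)) phi -0.0398 cmd -0.040 yaw -0.019 F [ 0.1  0.3 -7.3]
theta meas 0.0161 pred 0.0147 est [ 0.0249  0.009  -0.0094] s 0.0308 sd [0.0079 0.0113 0.0072]
plan phi -0.04 s_end -0.0077 theta_end 0.0122
"travel": [[0.1, 0.8, 0.0], [0.3, 2.6, 0.0], [0.7, 5.2, 0.0], [1.1, 8.01, 0.0], [1.5, 10.81, 0.0], [1.8, 13.21, 0.0], [2.0, 14.61, 0.0], [2.1, 15.21, 0.0]]
"rot": [[0.0, 0.0, -0.004], [0.0, -0.0, -0.01], [-0.0, 0.0, -0.016], [0.0, 0.0, -0.022], [-0.0, 0.0, -0.028], [-0.0, 0.0, -0.032], [-0.0, 0.0, -0.034], [-0.0, 0.0, -0.035]]
```

Call:
arm_command(travel=[[0.1,0.8,0],[0.3,2.6,0],[0.7,5.2,0],[1.1,8,0],[1.5,10.8,0],[1.8,13.2,0],[2,14.6,0],[2.1,15.2,0]], rot=[[0,0,-0.004],[0,0,-0.01],[0,0,-0.016],[0,0,-0.022],[0,0,-0.028],[0,0,-0.032],[0,0,-0.034],[0,0,-0.035]])

```text
time: 6.92
tool_pos: [0.522, -0.0817, 0.2585]
tcp_rot: [[0.04, 0.998, -0.049], [0.001, -0.049, -0.999], [-0.999, 0.04, -0.003]]
wrist_force: [-0.7, -0.9, -7.5]
gripper_width: 0.0166
```

```bash
sed -i 's/^    s0,s1=s_end.*/    from scipy.optimize import brentq\n    g=lambda p:s_end(p)[0]\n    phi=round(brentq(g,-.1,.1,xtol=1e-3),3) if g(-.1)*g(.1)<0 else (-.1 if g(.1)>0 else .1)/; s/        if t<D\["tlift"\]/        if t<D["tlift"]/' ctl.py; python3 ctl.py go "[(0.1,.8,0,-.004),(0.3,2.6,0,-.01),(.7,5.2,0,-.016),(1.1,8,0,-.022),(1.5,10.8,0,-.028),(1.8,13.2,0,-.032),(2,14.6,0,-.034),(2.1,15.2,0,-.035)]"
```

```text
t 6.92 tcp [ 0.522  -0.0817  0.2585] seams 51.99 433.36 ((np.float32(0.7901012), 26), (np.float32(0.74287605), 26)) phi -0.0408 cmd -0.040 yaw -0.049 F [-0.7 -0.9 -7.5]
theta meas 0.0003 pred 0.0037 est [ 0.009  -0.037  -0.0086] s -0.0154 sd [0.007  0.0119 0.006 ]
plan phi 0.053 s_end 0.0001 theta_end -0.0095
"travel": [[0.54, 0.78, 0.0], [0.98, 2.56, -0.0], [1.38, 5.16, -0.0], [1.78, 7.95, -0.0], [2.18, 10.75, -0.0], [2.48, 13.15, -0.0], [2.68, 14.55, -0.0], [2.78, 15.15, -0.0]]
"rot": [[0.003, 0.06, -0.004], [0.005, 0.093, -0.01], [0.006, 0.093, -0.016], [0.006, 0.093, -0.022], [0.006, 0.093, -0.028], [0.007, 0.093, -0.032], [0.007, 0.093, -0.034], [0.007, 0.093, -0.035]]
```

Call:
arm_command(travel=[[0.54,0.78,0],[0.98,2.56,0],[1.38,5.16,0],[1.78,7.95,0],[2.18,10.75,0],[2.48,13.15,0],[2.68,14.55,0],[2.78,15.15,0]], rot=[[0.003,0.06,-0.004],[0.005,0.093,-0.01],[0.006,0.093,-0.016],[0.006,0.093,-0.022],[0.006,0.093,-0.028],[0.007,0.093,-0.032],[0.007,0.093,-0.034],[0.007,0.093,-0.035]])

```text
time: 7.63
tool_pos: [0.5501, 0.0676, 0.2584]
tcp_rot: [[-0.052, 0.995, -0.087], [0.008, -0.086, -0.996], [-0.999, -0.052, -0.003]]
wrist_force: [1.2, -0.1, -7.3]
gripper_width: 0.0169
```

```bash
python3 ctl.py go "[(0.1,1,0,-.004),(0.3,3,0,-.01),(.6,5.8,0,-.016),(1,9,0,-.022),(1.3,12.2,0,-.028),(1.6,15,0,-.032),(1.8,17,0,-.034),(1.9,17.8,0,-.035)]"
```

```text
t 7.63 tcp [0.5501 0.0676 0.2584] seams 58.71 440.05 ((np.float32(0.9396128), 26), (np.float32(0.99477595), 26)) phi 0.0518 cmd 0.053 yaw -0.087 F [ 1.2 -0.1 -7.3]
theta meas -0.0137 pred -0.0184 est [-0.0044  0.0197 -0.0094] s 0.0086 sd [0.0063 0.012  0.0053]
plan phi -0.04 s_end -0.0001 theta_end 0.0078
"travel": [[-0.34, 1.04, 0.01], [-0.38, 3.06, 0.0], [-0.08, 5.87, 0.0], [0.32, 9.07, 0.0], [0.62, 12.27, 0.0], [0.93, 15.07, 0.0], [1.13, 17.07, 0.0], [1.23, 17.87, 0.0]]
"rot": [[-0.005, -0.06, -0.004], [-0.009, -0.093, -0.01], [-0.009, -0.093, -0.016], [-0.009, -0.093, -0.022], [-0.01, -0.093, -0.028], [-0.01, -0.092, -0.032], [-0.01, -0.092, -0.034], [-0.01, -0.092, -0.035]]
```

Call:
arm_command(travel=[[-0.34,1.04,0],[-0.38,3.06,0],[-0.08,5.87,0],[0.32,9.07,0],[0.62,12.27,0],[0.93,15.07,0],[1.13,17.07,0],[1.23,17.87,0]], rot=[[-0.005,-0.06,-0.004],[-0.009,-0.093,-0.01],[-0.009,-0.093,-0.016],[-0.009,-0.093,-0.022],[-0.01,-0.093,-0.028],[-0.01,-0.092,-0.032],[-0.01,-0.092,-0.034],[-0.01,-0.092,-0.035]])

```text
time: 8.35
tool_pos: [0.562, 0.2463, 0.2582]
tcp_rot: [[0.039, 0.992, -0.122], [-0.002, -0.122, -0.993], [-0.999, 0.039, -0.003]]
wrist_force: [0.5, 0.6, -7.1]
gripper_width: 0.0169
```

```bash
python3 ctl.py go "[(0,0,-.4,0),(0,0,-.9,0),(0,0,-1.2,0),(0,0,-1.2,0),(0,0,-1.2,0),(0,0,-1.2,0)]" w5
```

```text
t 8.35 tcp [0.562  0.2463 0.2582] seams 51.65 432.85 ((np.float32(0.8749434), 26), (np.float32(0.8775952), 26)) phi -0.0397 cmd -0.040 yaw -0.122 F [ 0.5  0.6 -7.1]
theta meas 0.0081 pred -0.0012 est [ 0.0185  0.0083 -0.0107] s 0.0239 sd [0.0058 0.0119 0.0047]
plan phi -0.041 s_end -0.0004 theta_end 0.0146
"travel": [[-0.01, 0.0, -0.4], [-0.01, 0.0, -0.9], [-0.01, 0.0, -1.2], [-0.01, 0.0, -1.2], [-0.01, 0.0, -1.2], [-0.01, 0.0, -1.2]]
"rot": [[-0.0, -0.001, -0.0], [-0.0, -0.001, -0.0], [-0.0, -0.001, -0.0], [-0.0, -0.001, -0.0], [-0.0, -0.001, -0.0], [-0.0, -0.001, -0.0]]
```

View pics/w5.png

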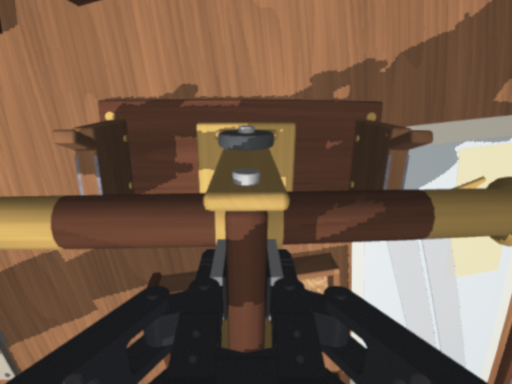

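The wrist view shows the board of the empty chock below: its far edge runs from (103,100) to (381,102), and the crutches are symmetric about the tube. I check this against the fitted chock pose without spending a picture.

```bash
python3 - <<'E'
from fit import *
c=cam("wrist");RT=T([.566,.246,0],-.125)
for p in([-.18,.075,.015],[.18,.075,.015],[-.166,.0425,.148],[.166,.0425,.148],[.166,-.0425,.148]): print(p,proj(None,RT[0]@np.array(p)+RT[1],c)[0])
im=cv2.imread("pics/w5.png",0)
for u in(160,190,310,350):
    g=np.gradient(im[85:115,u-3:u+4].astype(float).mean(1));print(u,85+np.argmin(g))
for u in (102,378):
    v=108; g=np.gradient(im[v-3:v+4,u-20:u+20].astype(float).mean(0)); print("end",u-20+np.argmin(g),u-20+np.argmax(g))
# obs top-edge corners -> world on z=.015
for uv in((103,100),(381,102)): print(atz(None,[uv[0]/512,uv[1]/384],.015,c), RT[0]@np.array([-.18 if uv[0]<200 else .18,.075,.015])+RT[1])
E
```

```text
[-0.18, 0.075, 0.015] [95.25330537 99.92999995]
[0.18, 0.075, 0.015] [383.36942142 100.22502784]
[-0.166, 0.0425, 0.148] [ 49.38791614 143.90440428]
[0.166, 0.0425, 0.148] [433.20221997 142.43352048]
[0.166, -0.0425, 0.148] [416.36377072 229.88939669]
160 98
190 105
310 99
350 100
end 98 85
end 385 382
[0.40631068 0.34135994 0.015     ] [0.39675502 0.34285628 0.015     ]
[0.75080685 0.29609143 0.015     ] [0.75394619 0.29797337 0.015     ]
```

Call:
arm_command(travel=[[0,0,-0.4],[0,0,-0.9],[0,0,-1.2],[0,0,-1.2],[0,0,-1.2],[0,0,-1.2]], rot=[[0,0,0],[0,0,0],[0,0,0],[0,0,0],[0,0,0],[0,0,0]])

```text
time: 8.9
tool_pos: [0.562, 0.2431, 0.2465]
tcp_rot: [[0.039, 0.991, -0.125], [-0.004, -0.125, -0.992], [-0.999, 0.039, -0.001]]
wrist_force: [0.9, 0.5, -7.9]
gripper_width: 0.0166
```

```bash
python3 ctl.py go "[(0,0,0,0)]*7"
```

```text
t 8.90 tcp [0.562  0.2431 0.2465] seams 51.92 433.25 ((np.float32(0.75954276), 26), (np.float32(0.7945745), 26)) phi -0.0400 cmd -0.041 yaw -0.125 F [ 0.9  0.5 -7.9]
theta meas 0.0024 pred 0.0046 est [ 0.0129 -0.0253 -0.0104] s -0.0037 sd [0.0055 0.0117 0.0044]
plan phi 0.023 s_end -0.0002 theta_end 0.0003
"travel": [[0.43, -0.05, 0.0], [0.46, -0.06, 0.0], [0.46, -0.06, 0.0], [0.46, -0.06, 0.0], [0.46, -0.06, 0.0], [0.46, -0.06, 0.0], [0.46, -0.06, 0.0]]
"rot": [[0.007, 0.06, 0.0], [0.008, 0.064, 0.0], [0.008, 0.064, 0.0], [0.008, 0.064, 0.0], [0.008, 0.064, 0.0], [0.008, 0.064, 0.0], [0.008, 0.064, 0.0]]
```

Call:
arm_command(travel=[[0.43,-0.05,0],[0.46,-0.06,0],[0.46,-0.06,0],[0.46,-0.06,0],[0.46,-0.06,0],[0.46,-0.06,0],[0.46,-0.06,0]], rot=[[0.007,0.06,0],[0.008,0.064,0],[0.008,0.064,0],[0.008,0.064,0],[0.008,0.064,0],[0.008,0.064,0],[0.008,0.064,0]])

```text
time: 9.53
tool_pos: [0.5659, 0.2435, 0.2466]
tcp_rot: [[-0.025, 0.992, -0.123], [0.004, -0.123, -0.992], [-1.0, -0.025, -0.001]]
wrist_force: [0.7, -0.2, -7.4]
gripper_width: 0.0171
```

```bash
python3 ctl.py go "[(0,.1,0,0),(0,.2,0,0)]+[(0,.3,0,0)]*5"
```

```text
t 9.53 tcp [0.5659 0.2435 0.2466] seams 56.44 438.18 ((np.float32(0.7003787), 26), (np.float32(0.82311547), 26)) phi 0.0242 cmd 0.023 yaw -0.123 F [ 0.7 -0.2 -7.4]
theta meas -0.0083 pred -0.0100 est [ 0.0022  0.001  -0.0106] s 0.0029 sd [0.0052 0.0116 0.0041]
plan phi -0.015 s_end -0.0003 theta_end 0.0036
"travel": [[-0.28, 0.13, 0.0], [-0.28, 0.23, 0.0], [-0.28, 0.33, 0.0], [-0.28, 0.33, 0.0], [-0.28, 0.33, 0.0], [-0.28, 0.33, 0.0], [-0.28, 0.33, 0.0]]
"rot": [[-0.005, -0.038, 0.0], [-0.005, -0.038, 0.0], [-0.005, -0.038, 0.0], [-0.005, -0.038, 0.0], [-0.005, -0.038, 0.0], [-0.005, -0.038, 0.0], [-0.005, -0.038, 0.0]]
```

Very well balanced. I keep holding.

Call:
arm_command(travel=[[-0.28,0.13,0],[-0.28,0.23,0],[-0.28,0.33,0],[-0.28,0.33,0],[-0.28,0.33,0],[-0.28,0.33,0],[-0.28,0.33,0]], rot=[[-0.005,-0.038,0],[-0.005,-0.038,0],[-0.005,-0.038,0],[-0.005,-0.038,0],[-0.005,-0.038,0],[-0.005,-0.038,0],[-0.005,-0.038,0]])

```text
time: 10.17
tool_pos: [0.5638, 0.2463, 0.2463]
tcp_rot: [[0.013, 0.992, -0.124], [-0.001, -0.124, -0.992], [-1.0, 0.013, -0.001]]
wrist_force: [0.0, -0.1, -7.4]
gripper_width: 0.0166
```

```bash
python3 ctl.py go "[(0,0,0,0)]*8"
```

```text
t 10.17 tcp [0.5638 0.2463 0.2463] seams 53.61 435.21 ((np.float32(0.6947104), 26), (np.float32(0.63408875), 26)) phi -0.0134 cmd -0.015 yaw -0.125 F [ 0.  -0.1 -7.4]
theta meas 0.0001 pred -0.0068 est [ 0.0111  0.0086 -0.0113] s 0.0167 sd [0.005  0.0116 0.0039]
plan phi -0.028 s_end -0.0008 theta_end 0.0096
"travel": [[-0.09, 0.01, -0.0], [-0.09, 0.01, -0.0], [-0.09, 0.01, -0.0], [-0.09, 0.01, -0.0], [-0.09, 0.01, -0.0], [-0.09, 0.01, -0.0], [-0.09, 0.01, -0.0], [-0.09, 0.01, -0.0]]
"rot": [[-0.002, -0.013, -0.0], [-0.002, -0.013, -0.0], [-0.002, -0.013, -0.0], [-0.002, -0.013, -0.0], [-0.002, -0.013, -0.0], [-0.002, -0.013, -0.0], [-0.002, -0.013, -0.0], [-0.002, -0.013, -0.0]]
```

Call:
arm_command(travel=[[-0.09,0,0],[-0.09,0,0],[-0.09,0,0],[-0.09,0,0],[-0.09,0,0],[-0.09,0,0],[-0.09,0,0],[-0.09,0,0]], rot=[[-0.002,-0.013,0],[-0.002,-0.013,0],[-0.002,-0.013,0],[-0.002,-0.013,0],[-0.002,-0.013,0],[-0.002,-0.013,0],[-0.002,-0.013,0],[-0.002,-0.013,0]])

```text
time: 10.88
tool_pos: [0.5627, 0.2465, 0.2464]
tcp_rot: [[0.026, 0.992, -0.124], [-0.003, -0.124, -0.992], [-1.0, 0.026, -0.0]]
wrist_force: [1.1, -0.8, -8.4]
gripper_width: 0.017
```

```bash
python3 ctl.py go "[(0,0,0,0)]*8"
```

```text
t 10.88 tcp [0.5627 0.2465 0.2464] seams 53.05 434.66 ((np.float32(0.6987055), 26), (np.float32(0.6804331), 26)) phi -0.0269 cmd -0.028 yaw -0.124 F [ 1.1 -0.8 -8.4]
theta meas -0.0046 pred -0.0012 est [ 0.0065 -0.0211 -0.011 ] s -0.0073 sd [0.0048 0.0116 0.0036]
plan phi 0.023 s_end -0.0003 theta_end -0.0032
"travel": [[0.37, -0.05, 0.0], [0.37, -0.05, 0.0], [0.37, -0.05, 0.0], [0.37, -0.05, 0.0], [0.37, -0.05, 0.0], [0.37, -0.05, 0.0], [0.37, -0.05, 0.0], [0.37, -0.05, 0.0]]
"rot": [[0.006, 0.051, 0.0], [0.006, 0.051, 0.0], [0.006, 0.051, 0.0], [0.006, 0.051, 0.0], [0.006, 0.051, 0.0], [0.006, 0.051, 0.0], [0.006, 0.051, 0.0], [0.006, 0.051, 0.0]]
```

Call:
arm_command(travel=[[0.37,-0.05,0],[0.37,-0.05,0],[0.37,-0.05,0],[0.37,-0.05,0],[0.37,-0.05,0],[0.37,-0.05,0],[0.37,-0.05,0],[0.37,-0.05,0]], rot=[[0.006,0.051,0],[0.006,0.051,0],[0.006,0.051,0],[0.006,0.051,0],[0.006,0.051,0],[0.006,0.051,0],[0.006,0.051,0],[0.006,0.051,0]])

```text
time: 11.6
tool_pos: [0.5662, 0.2462, 0.2465]
tcp_rot: [[-0.025, 0.992, -0.123], [0.003, -0.123, -0.992], [-1.0, -0.025, 0.0]]
wrist_force: [0.5, -0.3, -7.3]
gripper_width: 0.0165
```

```bash
python3 ctl.py go "[(0,.1,0,0)]*8"
```

```text
t 11.60 tcp [0.5662 0.2462 0.2465] seams 56.93 438.52 ((np.float32(0.7301777), 26), (np.float32(0.8522535), 26)) phi 0.0242 cmd 0.023 yaw -0.124 F [ 0.5 -0.3 -7.3]
theta meas -0.0149 pred -0.0143 est [-0.0039  0.0019 -0.011 ] s -0.0027 sd [0.0047 0.0116 0.0034]
plan phi -0.002 s_end 0.0008 theta_end -0.0006
"travel": [[-0.18, 0.12, 0.0], [-0.18, 0.12, 0.0], [-0.18, 0.12, 0.0], [-0.18, 0.12, 0.0], [-0.18, 0.12, 0.0], [-0.18, 0.12, 0.0], [-0.18, 0.12, 0.0], [-0.18, 0.12, 0.0]]
"rot": [[-0.003, -0.025, -0.0], [-0.003, -0.025, -0.0], [-0.003, -0.025, -0.0], [-0.003, -0.025, -0.0], [-0.003, -0.025, -0.0], [-0.003, -0.025, -0.0], [-0.003, -0.025, -0.0], [-0.003, -0.025, -0.0]]
```

Call:
arm_command(travel=[[-0.18,0.12,0],[-0.18,0.12,0],[-0.18,0.12,0],[-0.18,0.12,0],[-0.18,0.12,0],[-0.18,0.12,0],[-0.18,0.12,0],[-0.18,0.12,0]], rot=[[-0.003,-0.025,0],[-0.003,-0.025,0],[-0.003,-0.025,0],[-0.003,-0.025,0],[-0.003,-0.025,0],[-0.003,-0.025,0],[-0.003,-0.025,0],[-0.003,-0.025,0]])

```text
time: 12.32
tool_pos: [0.5647, 0.2471, 0.2463]
tcp_rot: [[-0.0, 0.992, -0.124], [0.0, -0.124, -0.992], [-1.0, -0.0, -0.0]]
wrist_force: [-0.4, 0.2, -7.3]
gripper_width: 0.0159
```

```bash
python3 ctl.py go "[(0,0,-.5,0),(0,0,-1.3,0),(0,0,-2.1,0),(0,0,-2.8,0),(0,0,-3.3,0),(0,0,-3.5,0)]"
```

```text
t 12.32 tcp [0.5647 0.2471 0.2463] seams 54.65 436.39 ((np.float32(0.69146687), 26), (np.float32(0.7015563), 26)) phi -0.0005 cmd -0.002 yaw -0.124 F [-0.4  0.2 -7.3]
theta meas -0.0047 pred -0.0116 est [ 0.0065  0.0152 -0.0114] s 0.0165 sd [0.0045 0.0115 0.0033]
plan phi -0.038 s_end 0.0002 theta_end 0.0091
"travel": [[-0.26, 0.03, -0.51], [-0.26, 0.03, -1.31], [-0.26, 0.03, -2.11], [-0.26, 0.03, -2.81], [-0.26, 0.03, -3.31], [-0.26, 0.03, -3.51]]
"rot": [[-0.004, -0.036, 0.0], [-0.004, -0.036, 0.0], [-0.004, -0.036, 0.0], [-0.004, -0.036, 0.0], [-0.004, -0.036, 0.0], [-0.004, -0.036, 0.0]]
```

Call:
arm_command(travel=[[-0.26,0.03,-0.5],[-0.26,0.03,-1.3],[-0.26,0.03,-2.1],[-0.26,0.03,-2.8],[-0.26,0.03,-3.3],[-0.26,0.03,-3.5]], rot=[[-0.004,-0.036,0],[-0.004,-0.036,0],[-0.004,-0.036,0],[-0.004,-0.036,0],[-0.004,-0.036,0],[-0.004,-0.036,0]])

```text
time: 12.87
tool_pos: [0.5617, 0.2469, 0.2098]
tcp_rot: [[0.034, 0.992, -0.124], [-0.005, -0.124, -0.992], [-0.999, 0.034, 0.001]]
wrist_force: [-0.4, -0.0, -8.1]
gripper_width: 0.0164
```

```bash
python3 ctl.py go "[(0,0,-.4,0),(0,0,-.9,0),(0,0,-1.3,0),(0,0,-1.6,0),(0,0,-1.9,0)]" w6
```

```text
t 12.87 tcp [0.5617 0.2469 0.2098] seams 52.69 434.11 ((np.float32(0.742726), 26), (np.float32(0.70611876), 26)) phi -0.0348 cmd -0.038 yaw -0.125 F [-0.4 -0.  -8.1]
theta meas -0.0053 pred -0.0019 est [ 0.0061 -0.0183 -0.0112] s -0.0059 sd [0.0044 0.0114 0.0032]
plan phi 0.038 s_end -0.0001 theta_end -0.0017
"travel": [[0.43, -0.05, -0.4], [0.55, -0.07, -0.9], [0.55, -0.07, -1.3], [0.55, -0.07, -1.6], [0.55, -0.07, -1.9]]
"rot": [[0.007, 0.06, 0.0], [0.009, 0.075, 0.0], [0.009, 0.075, 0.0], [0.009, 0.075, 0.0], [0.009, 0.075, 0.0]]
```

View pics/w6.png

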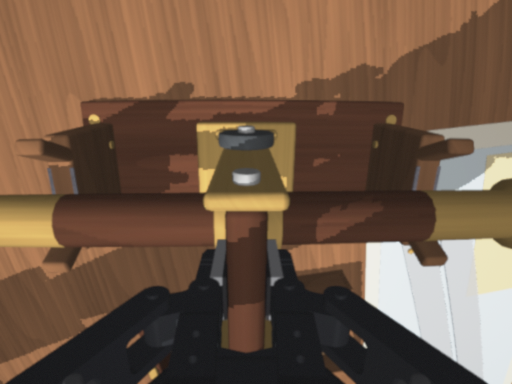

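The wrist view shows the tube between both pairs of crutch horns (rows 150 and 250), with the foot at columns 197-295 over the middle of the board once the pitch is allowed for. I square the stand and lower it into the notches.

Call:
arm_command(travel=[[0.28,-0.03,-0.4],[0.28,-0.03,-0.9],[0.28,-0.03,-1.3],[0.28,-0.03,-1.6],[0.28,-0.03,-1.8],[0.28,-0.03,-1.9],[0.28,-0.03,-2.0]], rot=[[0.005,0.038,0],[0.005,0.038,0],[0.005,0.038,0],[0.005,0.038,0],[0.005,0.038,0],[0.005,0.038,0],[0.005,0.038,0]])

```text
time: 13.5
tool_pos: [0.5645, 0.2474, 0.1914]
tcp_rot: [[-0.002, 0.992, -0.123], [0.001, -0.123, -0.992], [-1.0, -0.002, -0.001]]
wrist_force: [0.7, 0.7, -7.4]
gripper_width: 0.0167
```

Call:
arm_command(travel=[[0,0,-0.05],[0,0,-0.1],[0,0,-0.1]], rot=[[0,0,0],[0,0,0],[0,0,0]])

```text
time: 13.75
tool_pos: [0.5648, 0.2473, 0.1905]
tcp_rot: [[-0.002, 0.992, -0.124], [0.001, -0.124, -0.992], [-1.0, -0.002, -0.001]]
wrist_force: [0.6, 0.3, -7.8]
gripper_width: 0.0169
```

Call:
arm_command(travel=[[0,0,-0.05],[0,0,-0.1],[0,0,-0.15],[0,0,-0.15]], rot=[[0,0,0],[0,0,0],[0,0,0],[0,0,0]])

```text
time: 14.08
tool_pos: [0.5648, 0.2473, 0.1888]
tcp_rot: [[-0.002, 0.992, -0.124], [0.001, -0.124, -0.992], [-1.0, -0.002, -0.001]]
wrist_force: [0.3, -0.6, -8.2]
gripper_width: 0.0171
```

```bash
python3 ctl.py go "[(0,0,-.1,0)]" | head -2
```

```text
t 14.08 tcp [0.5648 0.2473 0.1888] seams 55.14 436.99 ((np.float32(0.64169836), 26), (np.float32(0.72452396), 26)) phi 0.0015 cmd 0.038 yaw -0.124 F [ 0.3 -0.6 -8.2]
theta meas -0.0113 pred 0.0129 est [-0.0007  0.0362 -0.0105] s 0.0232 sd [0.0043 0.0121 0.003 ]
```

Call:
arm_command(travel=[[0,0,-0.05],[0,0,-0.1],[0,0,-0.1]], rot=[[0,0,0],[0,0,0],[0,0,0]])

```text
time: 14.38
tool_pos: [0.5648, 0.2474, 0.1887]
tcp_rot: [[-0.001, 0.992, -0.124], [0.001, -0.124, -0.992], [-1.0, -0.002, -0.001]]
wrist_force: [-2.5, -0.9, 0.4]
gripper_width: 0.0168
```

Call:
arm_command(travel=[[0,0,-0.05],[0,0,-0.1],[0,0,-0.1]], rot=[[0,0,0],[0,0,0],[0,0,0]])

```text
time: 14.63
tool_pos: [0.5648, 0.2475, 0.1887]
tcp_rot: [[-0.001, 0.992, -0.124], [0.001, -0.124, -0.992], [-1.0, -0.001, -0.001]]
wrist_force: [-4.5, -1.9, 7.7]
gripper_width: 0.0169
```

The stand is on the board, with the wrist force gone from -8 to +8 N. I ease off, open the gripper and check before rising.

Call:
arm_command(travel=[[0,0,0.1],[0,0,0.1],[0,0,0.1],[0,0,0.1],[0,0,0.1],[0,0,0.1],[0,0,0.1],[0,0,0.1]], rot=[[0,0,0],[0,0,0],[0,0,0],[0,0,0],[0,0,0],[0,0,0],[0,0,0],[0,0,0]], fingers=1)

```text
time: 15.3
tool_pos: [0.5648, 0.2472, 0.1878]
tcp_rot: [[-0.002, 0.992, -0.124], [0.001, -0.124, -0.992], [-1.0, -0.002, -0.001]]
wrist_force: [0.7, 0.3, -0.7]
gripper_width: 0.0854
```

Call:
arm_command(travel=[[0,0,0.5],[0,0,1.5],[0,0,3],[0,0,5],[0,0,7.5],[0,0,10],[0,0,12],[0,0,13],[0,0,13],[0,0,13]], rot=[[0,0,0],[0,0,0],[0,0,0],[0,0,0],[0,0,0],[0,0,0],[0,0,0],[0,0,0],[0,0,0],[0,0,0]])

```text
time: 16.13
tool_pos: [0.5647, 0.2472, 0.318]
tcp_rot: [[-0.001, 0.992, -0.124], [0.001, -0.124, -0.992], [-1.0, -0.002, -0.001]]
wrist_force: [0.5, -0.9, -0.3]
gripper_width: 0.0855
```

```bash
python3 - <<'E'
from fit import *
np.set_printoptions(precision=4,suppress=True)
Z=dict(handle=.207,barrel_front=.133,barrel_back=.133)
a=read_camera("scene");c0=cam("wrist");b=read_camera("wrist");read_camera("top")
cv2.imwrite("pics/end.png",np.hstack([cv2.resize(x,(400,300)) for x in(a,b)])[:,:,::-1])
for th in Z:
    for n in("scene","wrist","top"):
        for r in spot_point(th,n)[:1]: print(th,n,round(r["conf"],2),atz(n,r["xy"],Z[th],c0 if n=="wrist" else None))
s=get_state();print(s["time"],s["tool_pos"],s["wrist_force"])
E
```

```text
handle scene 0.96 [0.556  0.2522 0.207 ]
handle wrist 0.75 [0.5625 0.2456 0.207 ]
handle top 0.72 [0.5686 0.2466 0.207 ]
barrel_front scene 0.82 [0.6963 0.2305 0.133 ]
barrel_front wrist 0.95 [0.69   0.2275 0.133 ]
barrel_front top 0.82 [0.6949 0.2288 0.133 ]
barrel_back scene 0.71 [0.4438 0.2615 0.133 ]
barrel_back wrist 0.81 [0.4339 0.2555 0.133 ]
16.7333 [0.5648 0.2472 0.3178] [ 0.2996 -0.6277 -0.5082]
```

View pics/end.png

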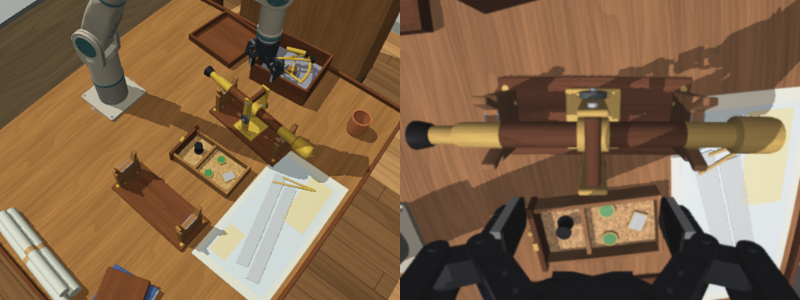

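The telescope stands on the target chock with the tube in both crutches and the gripper clear. The drawer parts look unmoved.

```bash
python3 -c "
from station import *
print(finish_job())"
```

```text
the job is handed in; nothing more can be done
None
```

The telescope now stands on the board of the other chock with its tube in both crutches. It is released, and I handed the job in at about 17 s; no verdict was reported.

- **Carry:** I lifted it by the handle and balanced the tube by pitching the stand slightly, up to 0.053 rad. The pitch was set from wrist-camera readings of the two barrel seams. The tube's estimated tilt stayed within about 0.025 rad at every reading.
- **Hold:** I held it over the empty chock for about 4 s with the foot 58–70 mm above the board. That is higher than "just clear", but above the 30 mm needed.
- **Lowering:** The last few millimetres went down in small steps. The wrist force rose from -8 N to +8 N on contact.

**Last checks:**
- **Position:** The handle was found at about (0.563–0.569, 0.246) in the wrist and top views, and the fitted chock centre is (0.566, 0.246).
- **Yaw:** The barrel points in the wrist view give about -0.11 rad, against -0.125 for the chock.
- **Contact:** The gripper was open and 13 cm up with no force on it, and the drawer parts looked unmoved by eye.

**Disagreements:**
- The scene camera put the handle about 10 mm back and 6 mm to the left of where the others did.
- The top camera did not report the rear seam.
- The tube's absolute tilt has an offset of about 0.01 rad, which I estimated rather than measured. I did not measure the tilt again after release.

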